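# Build up a chandelier candle holder on its rod

## Robot

A 6-joint arm with a two-finger parallel gripper is mounted at the origin on the work surface. World frame = base frame: x ahead of the robot, y to its left, z up, the work surface at z = 0. Lengths are in m, angles in rad, forces in N, time in s.
With the tool pointing down it reaches from about 0.35 to 1 m from the base axis. Payload 7.1 kg.
Tool frame: the origin (TCP) lies between the finger pads; the fingertips stand 22 mm ahead of it and the grasp point (between the pads) lies 3 mm ahead of it; z points along the fingers, y is the line along which they close (so a half turn about z gives the same grasp; the last joint's range is limited). The gripper opens to 85 mm and grips with 20 to 120 N. Pads are 22 mm wide; open, the fingers measure 114 mm over their backs; the gripper's body (76 mm by 85 mm) begins 54 mm behind the grasp point. The pads swing forward as they close: fully open they stand 13 mm farther back than shut.
Start: joints at [1.187, 0.423, 1.63, -0, 1.089, -0.019], TCP at [0.223, 0.584, 0.217] pointing down, gripper open.
Joint ranges: [-3, 3], [-0.9, 2.11], [0.09, 2.58], [-1.31, 4.45], [0.11, 2.69], [-2.54, 2.54]. Speed limits (rad/s): [2.39, 2.39, 3.01, 3.14, 3.14, 3.14].

## Interface

Orientations are given as a rotation vector (axis times angle).
In Python, from rig import manip gives the robot as it stands. The module is installed in compiled form; this text tells all that it offers. Calls block until the motion is done:
- manip.move_to(position, orientation): joint-space move of the TCP to a pose.
- manip.servo_line(position, orientation=None, rate=0.15): straight line of the TCP; orientation=None keeps the orientation; rate is the mean speed in m/s.
- manip.set_joints(angles): joint-space move.
- manip.command_gripper(opening, f_grip=None): finger opening in m; f_grip is the grip in N (None keeps the last); returns when the fingers have stopped.
- manip.hold(seconds).
- manip.solve_ik(position, orientation): joint angles nearest the present ones, or None.
- manip.camera(name): name is "scene" or "top"; returns a dict with "image" (400x640x3 uint8, red, green, blue), "fx", "fy", "cx", "cy" (pixels), "k1" (the pictures are not rectified: a ray, as slopes to the right and down, at radius r is drawn at 1 + k1 r^2 times it, then the intrinsics apply), "cam_to_world" (4x4, takes a point from camera to world coordinates). Camera axes: x right, y down, z forward; pixel columns grow to the right and rows downward; lengths in m; the calibration is good to about 2 mm. A picture is of the moment at which its call begins. There is no depth.
A pose or a line that the arm cannot do raises manip.IKError and nothing moves.
- manip.sign_off(): hands the job in; it is judged then, once.
Readings, each from a call of its own:
- manip.get_time(): time.
- manip.get_joint_positions(): joint angles.
- manip.get_joint_vel(): joint speeds.
- manip.get_tau(): joint torques, N m.
- manip.get_position(): TCP position.
- manip.get_ee_rot(): TCP orientation.
- manip.get_contact_force(): force on the tool from outside, world axes, zero at the start.
- manip.get_torque(): the same for the moment, N m.
- manip.get_width(): finger opening in m.
- manip.get_grip_force(): force on a finger pad.
Only numpy, scipy, OpenCV 4.12 (cv2) and the standard library are available. Lean on these libraries where they do the work, as an engineer would, in place of code of your own. Each camera call takes 0.05 s, during which the arm holds its last target. There are 200 camera calls.

## Task

Assemble the candle holder on the upright rod of the bench fixture: first the brass drip pan, then the plain brass collar on top of it, then the brass candle cup with its socket upwards, and last the white candle sleeve standing in the cup's socket. Lower every part right down until it sits flat on the one below; do not drop or fling any of them, and leave the box of nuts, the ear defenders and the screwdriver where they are.

Things in the scene. Friction and masses are not known exactly. Their poses are not given: they have to be found in the camera images.
- fixture: Fixed dark square steel plate 110 x 110 x 10 mm with a round brass boss, diameter 48 mm, flat top 24 mm above the bench; from its centre an upright brass rod, diameter 10 mm, its last 5 mm tapering to 5 mm, ending 78 mm above the bench. Two low brass scrolls lie on the plate. Origin: on the rod's axis at bench height; z up, x and y along the plate's sides.
- drip_pan: Loose round brass dish, diameter 100 mm, bottom 5 mm thick, rim 4 mm wide rising to 10 mm; in the middle a hub to grip, diameter 30 mm, from 5 to 24 mm height, through hole diameter 18 mm. 0.12 to 0.21 kg. Right way up on the bench. Origin: centre of the underside, z up. Goes on the boss, underside then 24 mm above the bench.
- collar: Loose plain brass ring, the smallest part: outer diameter 36 mm, hole diameter 18 mm, height 18 mm, lying flat on the bench. 0.05 to 0.09 kg. Origin: centre of the underside, z up. Goes on the drip pan's hub, underside then 48 mm above the bench.
- candle_cup: Loose brass cup, height 34 mm, open upwards, upright on the bench. Neck diameter 34 mm from 0 to 12 mm height, through hole diameter 18 mm; above it (12 to 34 mm) a socket of outer diameter 48 mm, inner 39 mm, floor 16 mm above the underside. 0.10 to 0.17 kg. Origin: centre of the underside, z up. Goes on the collar, underside then 66 mm above the bench.
- sleeve: Loose white plastic tube with a thin gold spiral, outer diameter 30 mm, inner 24 mm, height 80 mm, standing upright on the bench. 0.04 to 0.07 kg. Origin: centre of the underside, z up along its axis. Goes on the floor of the cup's socket, underside then 82 mm above the bench.
- nut_box: Bystander: small open cardboard box with steel nuts, 90 x 70 x 35 mm, 0.45 kg, loose. Origin: centre of the underside. May stand between the parts.
- ear_defenders: Bystander: yellow ear defenders with a black band, about 160 x 170 mm, 80 mm high, loose, to the robot's left. Origin: on the bench between the two cups.
- screwdriver: Bystander: screwdriver lying on the bench beyond the parts, roughly along y, about 200 mm long and 30 mm thick. Origin: below its middle, at bench height; x from handle to tip.
Things that resemble listed ones, but are neither listed nor needed, are in the scene too. Several things look just like the sleeve: the one meant starts farthest to the robot's left. Leave any red look-alike of the candle_cup alone.

How it is judged:
On the way, in this order (a step that is already met when the one before it is completed fails the run):
1. the drip pan is seated on the boss (z of drip_pan in the frame of fixture between 0.021 and 0.027 m and horizontal distance between drip_pan and fixture below 0.008 m and angle between drip_pan's own z axis and vertical below 0.08 rad), for 0.2 s.
2. the collar is seated on the drip pan's hub (z of collar in the frame of fixture between 0.045 and 0.051 m and horizontal distance between collar and fixture below 0.008 m and angle between collar's own z axis and vertical below 0.08 rad), for 0.2 s.
3. the candle cup is seated on the collar (z of candle_cup in the frame of fixture between 0.063 and 0.069 m and horizontal distance between candle_cup and fixture below 0.008 m and angle between candle_cup's own z axis and vertical below 0.08 rad), for 0.2 s.
4. the white sleeve stands in the candle cup (z of sleeve in the frame of fixture between 0.079 and 0.085 m and horizontal distance between sleeve and candle_cup below 0.008 m and angle between sleeve's own z axis and vertical below 0.08 rad), for 0.2 s.
At the end, for the whole second after the job is handed in: On the rod, from below: drip pan, collar, candle cup, each within 8 mm of the rod's axis, undersides 24, 48 and 66 mm above the bench; the sleeve in the cup, within 8 mm of its axis, underside at 82 mm. Heights within 3 mm, upright within 0.08 rad, released and at rest (all of step 1 and all of step 2 and all of step 3 and all of step 4 and linear speed of each of drip_pan, collar, candle_cup, sleeve below 0.02 m/s and angular speed of each of drip_pan, collar, candle_cup, sleeve below 0.2 rad/s); the robot touches nothing.
It fails at once if the box of nuts, the ear defenders or the screwdriver is moved by more than 30 mm (distance of any of nut_box, ear_defenders, screwdriver from where it was at the start of the episode above 0.03 m).
It fails at once if a part is dropped or flung (faster than 0.75 m/s, a fall of about 3 cm, while the fingers do not touch it) ((linear speed of drip_pan above 0.75 m/s and contact force between the fingers and drip_pan below 0.01 N) or (linear speed of collar above 0.75 m/s and contact force between the fingers and collar below 0.01 N) or (linear speed of candle_cup above 0.75 m/s and contact force between the fingers and candle_cup below 0.01 N) or (linear speed of sleeve above 0.75 m/s and contact force between the fingers and sleeve below 0.01 N)).
It also fails if it takes over 120 s, if anything falls off the work surface, if the arm or the gripper's body presses on something with over 40 N, if the wrist force passes 120 N, or if a joint passes its speed limit or range.

## Working session

There is one attempt and no reset: what is moved stays moved. The work goes in short steps, each a Python script; the robot and the scene stay as the last script left them, time stands still between calls to the robot, and variables do not carry over. Pictures are saved under pics/ and viewed, at most 14 in all, crops included, and the job is handed in when it is done.

```bash
mkdir -p pics; ls; python3 - <<'E'
from rig import manip
import cv2,numpy as np
for n in ("scene","top"):
    c=manip.camera(n); cv2.imwrite(f"pics/{n}0.png",c["image"][:,:,::-1])
    print(n,c["fx"],c["fy"],c["cx"],c["cy"],c["k1"]);print(np.round(c["cam_to_world"],4).tolist())
print(manip.get_ee_rot(),manip.get_time(),manip.get_width())
E
```

```text
pics
scene 517.5625447756864 517.5625447756864 319.5541532272163 205.48794029267054 -0.017135892156472966
[[0.7497, 0.4551, -0.4804, 1.3193], [0.6617, -0.5095, 0.55, -0.7526], [0.0056, -0.7302, -0.6832, 1.0743], [0.0, 0.0, 0.0, 1.0]]
top 472.98530548193037 472.98530548193037 313.9744636065127 200.12762460709536 -0.034375353704220735
[[0.0287, -0.9892, 0.1437, 0.434], [-0.9995, -0.0305, -0.0102, 0.0695], [0.0145, -0.1433, -0.9896, 1.174], [0.0, 0.0, 0.0, 1.0]]
[-5.69781570e-01 -3.08918060e+00  2.23290958e-03] 0.1 0.08588616278499855
```

View pics/scene0.png

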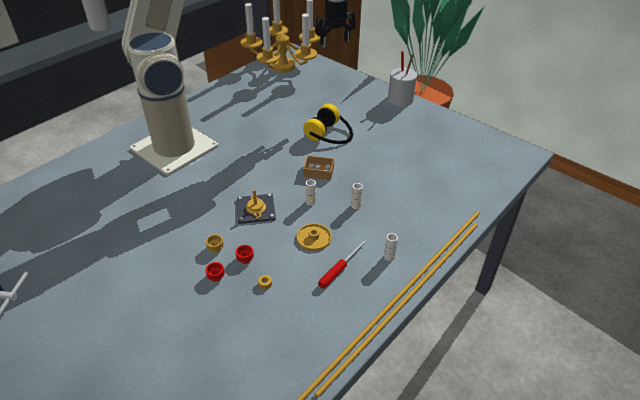

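View pics/top0.png

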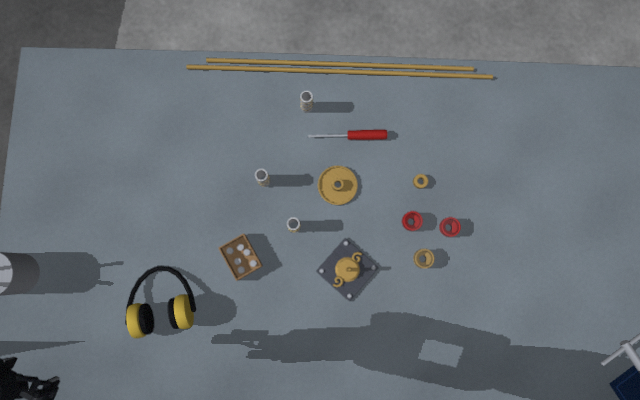

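Top view: sleeve-like tubes at (262,177), (293,225), (306,100). Brass cup (425,259), with red look-alikes at (412,221) and (450,227). Collar (421,181), pan (339,185), fixture (347,268), and the gold candelabra is off to the side. In the scene view: tubes (357,195), (311,192), (391,247); brass cup (214,242), red cups (244,253) and (215,271); collar (265,282), pan (313,236), fixture (255,207). My choices are the leftmost tube, top (262,177), and the brass cup, top (425,259).

```bash
cat > h.py <<'E'
from rig import manip
import cv2,numpy as np
def cam(n):
    c=manip.camera(n); c["bgr"]=np.ascontiguousarray(c["image"][:,:,::-1]); return c
def ray(c,p):
    K=np.array([[c["fx"],0,c["cx"]],[0,c["fy"],c["cy"]],[0,0,1.]])
    s=cv2.undistortPoints(np.array([[p]],float),K,np.array([c["k1"],0,0,0.]))[0,0]
    T=np.array(c["cam_to_world"]); d=T[:3,:3]@np.r_[s,1]; return T[:3,3],d/np.linalg.norm(d)
def onplane(c,p,z):
    o,d=ray(c,p); return o+d*(z-o[2])/d[2]
def tri(c1,p1,c2,p2):
    (o1,d1),(o2,d2)=ray(c1,p1),ray(c2,p2)
    t=np.linalg.lstsq(np.c_[d1,-d2],o2-o1,rcond=None)[0]
    a,b=o1+t[0]*d1,o2+t[1]*d2; return (a+b)/2,np.linalg.norm(a-b)
def project(c,P):
    T=np.linalg.inv(np.array(c["cam_to_world"])); K=np.array([[c["fx"],0,c["cx"]],[0,c["fy"],c["cy"]],[0,0,1.]])
    return cv2.projectPoints(np.array([P],float),cv2.Rodrigues(T[:3,:3])[0],T[:3,3],K,np.array([c["k1"],0,0,0.]))[0][0,0]
def blobs(m,amin=20):
    n,l,s,ce=cv2.connectedComponentsWithStats(m.astype(np.uint8)*255)
    return [(i,s[i],ce[i]) for i in range(1,n) if s[i][4]>=amin]
def brass(c):
    h=cv2.cvtColor(c["bgr"],cv2.COLOR_BGR2HSV); return cv2.inRange(h,(14,110,50),(32,255,255))>0
def white(c):
    h=cv2.cvtColor(c["bgr"],cv2.COLOR_BGR2HSV); return cv2.inRange(h,(0,0,165),(180,60,255))>0
E
python3 - <<'E'
from h import *
for n,b in (("scene",(190,170,410,300)),("top",(240,80,470,310))):
    c=cam(n); x0,y0,x1,y1=b
    for f in (brass,white):
        for i,s,ce in blobs(f(c)):
            if x0<ce[0]<x1 and y0<ce[1]<y1: print(n,f.__name__,s.tolist(),ce.round(1))
    f=3.5 if n=="scene" else 2.6
    cv2.imwrite(f"pics/{n}1.png",cv2.resize(c["bgr"][y0:y1,x0:x1],None,fx=f,fy=f,interpolation=cv2.INTER_CUBIC))
E
```

```text
scene brass [246, 190, 20, 29, 309] [255.3 205.5]
scene brass [296, 224, 35, 27, 744] [313.4 236.7]
scene brass [206, 234, 17, 19, 254] [214.2 242.9]
scene brass [258, 275, 14, 14, 153] [264.6 281.6]
scene white [352, 183, 11, 7, 29] [357.3 185.6]
scene white [386, 233, 12, 8, 37] [391.8 236.4]
scene white [345, 240, 21, 21, 44] [355.2 249.3]
top brass [318, 166, 39, 39, 1131] [337.3 184.8]
top brass [414, 174, 14, 14, 114] [420.4 180.8]
top brass [334, 252, 28, 35, 523] [347.  268.9]
top brass [425, 252, 6, 12, 46] [427.7 257.7]
```

View pics/scene1.png

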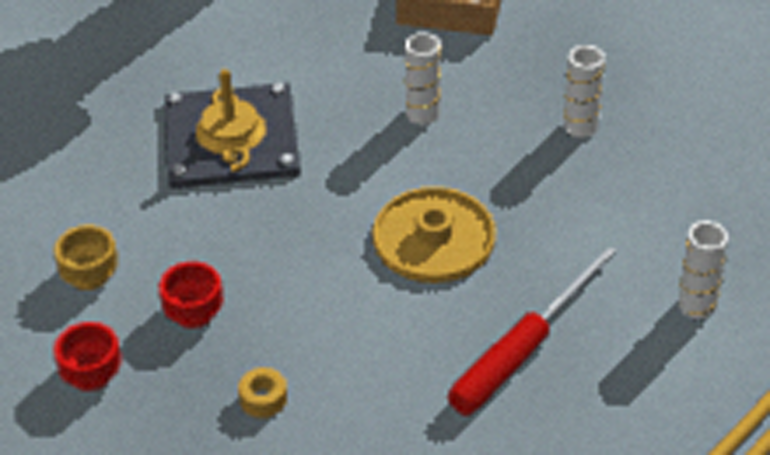

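View pics/top1.png

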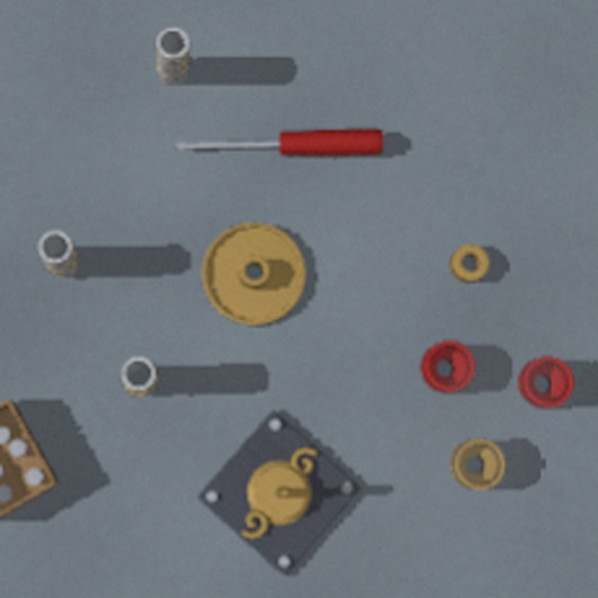

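The crops confirm the choice. Top-crop tubes: (56,248) is leftmost, then (138,376) and (173,45). The brass cup at crop (480,463) is open upwards. The plate is turned about 45°, with the rod at crop (284,491). Next I'll measure each part's top in both views.

```bash
python3 - <<'E'
from h import *
S,T=cam("scene"),cam("top")
def sat(c,x0,y0,x1,y1,kind):
    h=cv2.cvtColor(c["bgr"],cv2.COLOR_BGR2HSV)[y0:y1,x0:x1]
    m=cv2.inRange(h,(12,75,30),(34,255,255)) if kind=="b" else cv2.inRange(c["bgr"][y0:y1,x0:x1],(150,150,150),(255,255,255))
    return m
def fit(m,x0,y0):
    cs=cv2.findContours(m,cv2.RETR_EXTERNAL,cv2.CHAIN_APPROX_NONE)[0]
    c=cv2.convexHull(max(cs,key=cv2.contourArea)); e=cv2.fitEllipse(cv2.convexHull(c)) if len(c)>=5 else None
    return np.array(e[0])+[x0,y0],np.round(e[1],1)
B={"pan":(310,160,365,210),"collar":(408,168,430,192),"cup":(408,244,440,274)}
top={}
for k,b in B.items():
    m=sat(T,*b,"b"); top[k],ax=fit(m,*b[:2]); print(k,top[k].round(2),ax)
b=(325,245,372,295); m=cv2.morphologyEx(sat(T,*b,"b"),cv2.MORPH_OPEN,cv2.getStructuringElement(cv2.MORPH_ELLIPSE,(15,15)))
top["boss"],ax=fit(m,*b[:2]); print("boss",top["boss"].round(2),ax)
b=(252,165,275,190); m=sat(T,*b,"w"); top["sleeve"],ax=fit(m,*b[:2]); print("sleeve",top["sleeve"].round(2),ax)
b=(346,180,368,192); m=sat(S,*b,"w"); e,ax=fit(m,*b[:2]); print("sc sleeve",e,ax)
sc=lambda u,v:np.array([190+u/3.5,170+v/3.5])-.36
tp=lambda u,v:np.array([240+u/2.6,80+v/2.6])-.3
P={"rodtip":(sc(223,73),tp(286,491),.078),"hub":(sc(434,217),tp(255,270),.024),"collar":(sc(263,382),top["collar"],.018),
"cup":(sc(87,247),top["cup"],.034),"sleeve":(sc(586,57),top["sleeve"],.08)}
P["pan"]=(sc(434,231),top["pan"],.010); P["boss"]=(sc(230,124),top["boss"],.024)
scr=[[(175,98),(275,424)],[(278,89),(347,488)],[(287,159),(284,562)],[(180,170),(212,496)]]
P["plate"]=(sc(*np.mean([s[0] for s in scr],0)),tp(*np.mean([s[1] for s in scr],0)),.011)
for k,(s,t,z) in P.items():
    p,g=tri(S,s,T,t); print(k,"tri",p.round(4),"gap",round(g,4),"S@z",onplane(S,s,z)[:2].round(4),"T@z",onplane(T,t,z)[:2].round(4))
for pix,z in (((293,225),.08),((306,97),.08),((240,257),.035),((159,300),.05),((412,221),.034)): print(pix,onplane(T,pix,z).round(3))
print(manip.get_contact_force().round(2))
E
```

```text
pan [337.25 184.81] [38.8 39.6]
collar [420.21 180.88] [13.6 14.8]
cup [423.67 258.23] [19.1 20.3]
boss [346.83 269.1 ] [24.2 25. ]
sleeve [260.6  174.52] [11.5 12.5]
sc sleeve [357.13887882 185.7089262 ] [ 6.7 10.2]
rodtip tri [ 0.4354 -0.03    0.079 ] gap 0.0043 S@z [ 0.433  -0.0308] T@z [ 0.4369 -0.0284]
hub tri [ 6.427e-01 -6.000e-04  2.760e-02] gap 0.0023 S@z [0.6396 0.0011] T@z [0.6442 0.    ]
collar tri [ 0.6573 -0.2063  0.0211] gap 0.0021 S@z [ 0.6546 -0.2054] T@z [ 0.6586 -0.2062]
cup tri [ 0.4658 -0.2109  0.0341] gap 0.0019 S@z [ 0.465  -0.2115] T@z [ 0.4664 -0.2102]
sleeve tri [0.6484 0.1842 0.0815] gap 0.0031 S@z [0.6465 0.1842] T@z [0.6498 0.1855]
pan tri [ 6.425e-01 -4.000e-04  1.100e-02] gap 0.0024 S@z [ 6.411e-01 -6.000e-04] T@z [6.435e-01 4.000e-04]
boss tri [ 0.4343 -0.0281  0.0191] gap 0.0035 S@z [ 0.4372 -0.0326] T@z [ 0.4355 -0.0264]
plate tri [ 0.4345 -0.0292  0.0141] gap 0.0029 S@z [ 0.4308 -0.0281] T@z [ 0.4355 -0.0284]
(293, 225) [0.533 0.105 0.08 ]
(306, 97) [0.844 0.085 0.08 ]
(240, 257) [0.457 0.231 0.035]
(159, 300) [0.351 0.412 0.05 ]
(412, 221) [ 0.556 -0.182  0.034]
[-0.12  0.35 -0.65]
```

```bash
cat >> h.py <<'E'
def down(deg):  # tool pointing down, closing line at deg from world x
    t=np.radians((deg+90)/2); return np.pi*np.array([np.cos(t),np.sin(t),0])
def st(msg=""):
    print(msg,"t",round(manip.get_time(),1),"p",np.round(manip.get_position(),4),"F",np.round(manip.get_contact_force(),1),"w",round(manip.get_width(),4),"g",round(manip.get_grip_force(),1),flush=True)
def turn(xyz,a,b):  # turn on the spot about the vertical
    manip.servo_line(xyz,down((a+b)/2),rate=.15); manip.servo_line(xyz,down(b),rate=.15)
def pick(x,y,z,op,f,zup,a=90,b=0):
    """centre the part by a light squeeze at angle a, then grasp it at angle b"""
    manip.command_gripper(op,20)
    manip.move_to([x,y,zup],down(a)); manip.servo_line([x,y,z],rate=.12); st("down")
    manip.command_gripper(.0,20); st("squeeze"); manip.command_gripper(op,20)
    manip.servo_line([x,y,zup],rate=.2); manip.move_to([x,y,zup],down(b)); manip.servo_line([x,y,z],rate=.12)
    manip.command_gripper(.0,f); st("grasp")
E
python3 - <<'E'
from h import *
for p in ([.642,0,.03],[.6566,-.2058,.03],[.4657,-.2108,.03],[.648,.185,.03],[.4345,-.029,.2]):
    print([None if (q:=manip.solve_ik(p,down(d))) is None else np.round(q,2).tolist() for d in (0,90,-90)])
manip.move_to([.642,0,.13],down(90)); st("above")
pick(.642,.0,.035,.055,45,.09)
T=cam("top"); S=cam("scene"); cv2.imwrite("pics/t2.png",cv2.resize(T["bgr"][150:310,240:460],None,fx=3,fy=3)); st()
E
```

```text
[[-0.02, 0.69, 1.68, -0.0, 0.77, -0.02], [-0.02, 0.69, 1.68, -0.0, 0.77, -1.59], [-0.02, 0.69, 1.68, -0.0, 0.77, 1.55]]
[[-0.32, 0.74, 1.56, -0.0, 0.84, -0.32], [-0.32, 0.74, 1.56, -0.0, 0.84, -1.89], [-0.32, 0.74, 1.56, -0.0, 0.84, 1.25]]
[[-0.45, 0.56, 1.98, -0.0, 0.6, -0.45], [-0.45, 0.56, 1.98, -0.0, 0.6, -2.02], [-0.45, 0.56, 1.98, -0.0, 0.6, 1.12]]
[[0.26, 0.72, 1.6, -0.0, 0.82, 0.26], [0.26, 0.72, 1.6, -0.0, 0.82, -1.31], [0.26, 0.72, 1.6, -0.0, 0.82, 1.83]]
[[-0.09, 0.17, 2.05, -0.0, 0.93, -0.09], [-0.09, 0.17, 2.05, -0.0, 0.93, -1.66], [-0.09, 0.17, 2.05, -0.0, 0.93, 1.48]]
above t 2.9 p [0.642  0.0008 0.1301] F [ 0.6  0.2 -0.4] w 0.0855 g 0.0
down t 4.2 p [ 0.6425 -0.      0.0355] F [-0.1 -0.6  0.5] w 0.0551 g 0.0
squeeze t 4.7 p [ 0.642  -0.      0.0351] F [-0.4 -0.4 -0.2] w -0.0 g 0.0
grasp t 8.3 p [ 0.642  -0.      0.0351] F [-0.1  0.8 -0.2] w -0.0003 g 0.0
 t 8.4 p [ 0.642 -0.     0.035] F [ 0.8  0.2 -0.2] w -0.0003 g 0.0
```

View pics/t2.png

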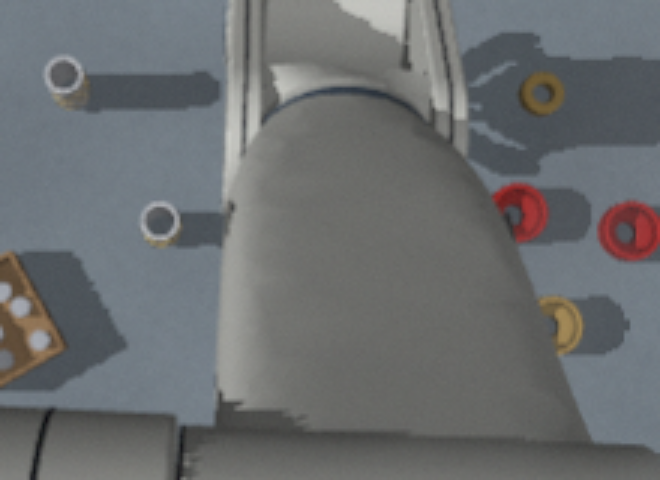

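```bash
python3 - <<'E'
from h import *
S=cam("scene"); cv2.imwrite("pics/s2.png",cv2.resize(S["bgr"][150:280,220:400],None,fx=4,fy=4))
E
```

```text
(no output)
```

View pics/s2.png

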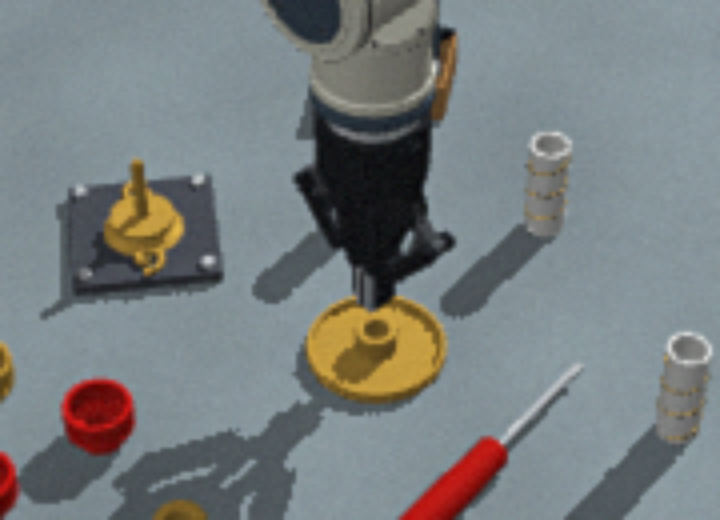

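The scene crop shows the pan undisturbed, with its hub at (375,328). The shut fingertips are at (372,303), above or behind the hub, so they closed on nothing. A gentle touch will give the true tip height.

```bash
python3 - <<'E'
from h import *
z=.035
while z>.012:
    z-=.0015; manip.servo_line([.642,0,z],rate=.05); F=manip.get_contact_force()
    if F[2]>2.5: break
st("touch")
S=cam("scene"); cv2.imwrite("pics/s3.png",cv2.resize(S["bgr"][180:260,270:370],None,fx=6,fy=6))
E
```

```text
touch t 12.4 p [0.6419 0.     0.0109] F [0.1 0.4 0.3] w 0.0002 g 0.0
```

View pics/s3.png

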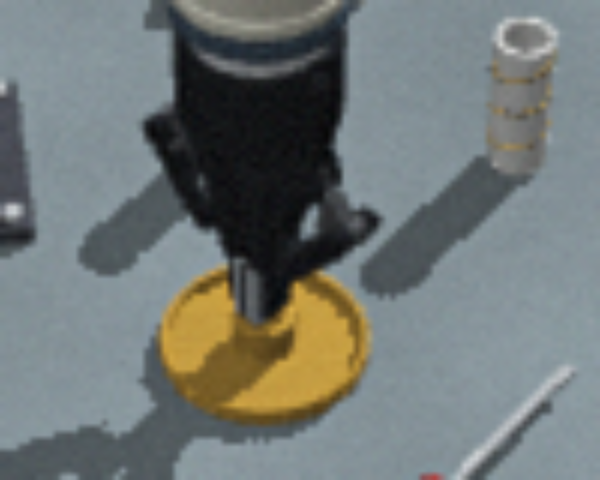

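```bash
python3 - <<'E'
from h import *
z=.011
try:
    while z>-.03:
        z-=.001; manip.servo_line([.642,0,z],rate=.05); F=manip.get_contact_force()
        if F[2]>2.5: break
except manip.IKError as e: print("IK",e)
st("touch"); print(np.round(manip.get_joint_positions(),4).tolist(), manip.get_ee_rot())
manip.servo_line([.642,0,z+.03],rate=.1); st()
S=cam("scene"); cv2.imwrite("pics/s4.png",cv2.resize(S["bgr"][180:260,270:370],None,fx=6,fy=6))
E
```

```text
touch t 13.2 p [0.6423 0.     0.009 ] F [-1.9 -0.7  9.1] w -0.0001 g 4.8
[-0.0185, 0.722, 1.6792, -0.0, 0.7398, -0.0185] [2.22111196e+00 2.22115210e+00 6.42553908e-04]
 t 13.7 p [ 0.6425 -0.      0.0388] F [ 1.2 -0.3  0.3] w 0.0002 g 0.0
```

The shut tips touched the hub at a TCP reading of 0.009, where the text would put them at -0.013. A touch on free bench will settle height and xy.

```bash
python3 - <<'E'
from h import *
x,y=.56,-.085
manip.servo_line([.642,0,.08],rate=.2); manip.move_to([x,y,.03],down(0))
z=.012; manip.servo_line([x,y,z],rate=.1)
while z>-.03:
    z-=.001; manip.servo_line([x,y,z],rate=.05)
    if manip.get_contact_force()[2]>2.5: break
st("touch")
S=cam("scene"); u,v=project(S,[x,y,0]); print(u,v)
u0,v0=int(u)-50,int(v)-50; print(u0,v0)
cv2.imwrite("pics/s5.png",cv2.resize(S["bgr"][v0:v0+80,u0:u0+100],None,fx=6,fy=6))
manip.servo_line([x,y,.08],rate=.2)
E
```

```text
touch t 21.8 p [ 0.5601 -0.085  -0.0147] F [-1.2  0.8  5.4] w -0.0 g 2.2
272.4487719631244 240.3853771199316
222 190
```

View pics/s5.png

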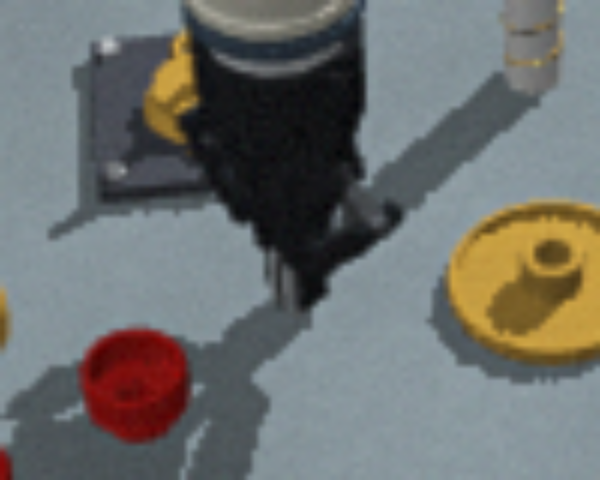

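The tip touched the bench at reading -0.0147. In the crop it is at (292,308), full (271,241), against the predicted (272,240). So xy is right, and the real tips sit 37 mm higher than the text implies: tip z = reading + 0.015. I'll use that from here.

```bash
cat >> h.py <<'E'
ROD=np.array([.4345,-.029])
def pick2(x,y,z,op,f,zup,wexp,a=90,b=0):
    manip.command_gripper(op,20)
    manip.move_to([x,y,zup],down(a)); manip.servo_line([x,y,z],rate=.12)
    manip.command_gripper(0,20); st("squeeze"); w=manip.get_width(); manip.command_gripper(op,20)
    if abs(w-wexp)>.006: raise SystemExit("width wrong")
    manip.servo_line([x,y,zup],rate=.2); manip.move_to([x,y,zup],down(b)); manip.servo_line([x,y,z],rate=.12)
    manip.command_gripper(0,f); st("grasp")
    if abs(manip.get_width()-wexp)>.006: raise SystemExit("width wrong")
def lower(xy,z0,z1,lim=3.5):
    """straight down from z0 until contact or z1"""
    manip.hold(.2); F0=manip.get_contact_force()[2]; z=z0
    while z>z1+1e-6:
        z=max(z-.002,z1); manip.servo_line([*xy,z],rate=.04)
        if manip.get_contact_force()[2]-F0>lim: break
    st("lowered, goal %.4f"%z1); return z
E
python3 - <<'E'
from h import *
zg=-.008
pick2(.642,0,zg,.055,45,.03,.030)
manip.servo_line([.642,0,.09],rate=.15); st("lift")
manip.move_to([*ROD,.09],down(0)); st("over")
manip.servo_line([*ROD,zg+.074],rate=.1); 
S=cam("scene"); cv2.imwrite("pics/s6.png",cv2.resize(S["bgr"][150:260,190:320],None,fx=5,fy=5))
E
```

```text
squeeze t 25.1 p [ 6.427e-01 -1.000e-04 -7.100e-03] F [ 0.7 -0.4  4.1] w 0.0287 g 20.0
grasp t 28.0 p [ 0.6429 -0.     -0.0069] F [-1.  -0.   5.7] w 0.0277 g 44.8
lift t 28.8 p [0.6411 0.     0.0891] F [-0.1  0.2 -1.4] w 0.0278 g 44.4
over t 29.7 p [ 0.4365 -0.0291  0.0902] F [ 0.4 -0.9 -1. ] w 0.0279 g 44.5
```

View pics/s6.png

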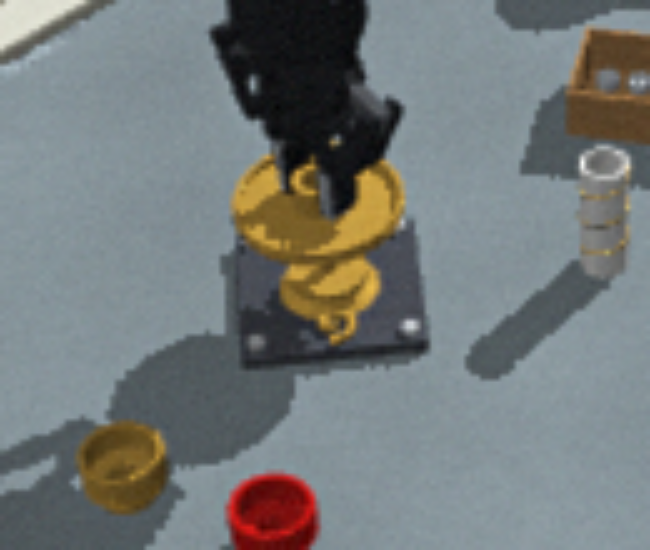

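The pan is held level over the rod, at about (318,205) in the crop, centred on it. I'll lower it.

```bash
python3 - <<'E'
from h import *
z=lower(ROD,.066,.015)
if z<.020:
    manip.command_gripper(.050,20); manip.hold(.2); manip.servo_line([*ROD,.12],rate=.2); st("released")
    # pick collar
    c=np.array([.6566,-.2058]); manip.move_to([*c,.06],down(90))
    pick2(*c,-.010,.070,40,.025,.036)
    manip.servo_line([*c,.10],rate=.15); st("lift")
    S,T=cam("scene"),cam("top"); a=cv2.resize(S["bgr"][150:270,190:320],None,fx=3,fy=3); b=cv2.resize(T["bgr"][190:310,290:420],None,fx=3,fy=3)
    cv2.imwrite("pics/p7.png",np.hstack([a,b]))
E
```

```text
lowered, goal 0.0150 t 36.6 p [ 0.4347 -0.029   0.017 ] F [-4.7  0.6 17.6] w 0.0277 g 46.3
released t 37.8 p [ 0.4341 -0.029   0.1196] F [-0.2  0.2 -1.3] w 0.0496 g 0.0
squeeze t 40.8 p [ 0.6573 -0.206  -0.009 ] F [-1.7  0.4  5. ] w 0.0339 g 20.2
grasp t 43.9 p [ 0.6574 -0.2061 -0.009 ] F [ 0.2 -0.2  5.8] w 0.0333 g 40.5
lift t 44.7 p [ 0.6558 -0.2055  0.099 ] F [-0.7  0.7 -0.6] w 0.0333 g 39.9
```

View pics/p7.png

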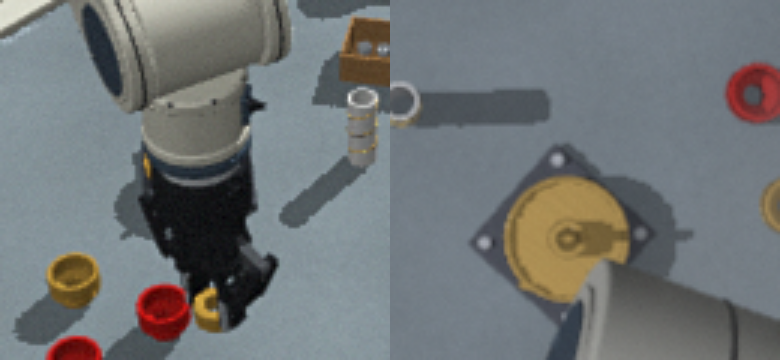

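The pan is seated, centred on the plate at (568,238) in the right half. The collar in the fingers, left half (212,310), is partly hidden, so I'll take a closer look.

```bash
python3 - <<'E'
from h import *
S=cam("scene"); cv2.imwrite("pics/p8.png",cv2.resize(S["bgr"][220:280,235:295],None,fx=8,fy=8,interpolation=cv2.INTER_CUBIC))
E
```

```text
(no output)
```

View pics/p8.png

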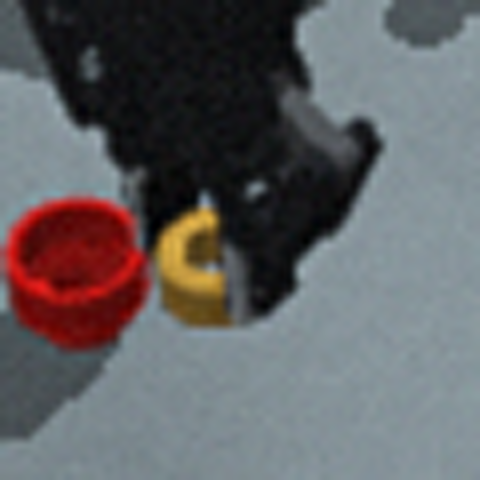

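The collar is level and held, at (195,265) in the crop. I'll place it and fetch the cup.

```bash
sed -i 's/max(z-.002,z1); manip.servo_line(\[\*xy,z\],rate=.04)/max(z-(.002 if z-z1<.010 else .005),z1); manip.servo_line([*xy,z],rate=.05)/' h.py
python3 - <<'E'
from h import *
manip.move_to([*ROD,.10],down(0)); manip.servo_line([*ROD,.076],rate=.1); st("over")
z=lower(ROD,.076,.036)
if z<.043:
    manip.command_gripper(.060,20); manip.hold(.2); manip.servo_line([*ROD,.13],rate=.2); st("released")
    c=np.array([.4657,-.2108]); manip.move_to([*c,.07],down(90))
    pick2(*c,.001,.080,45,.045,.045)
    manip.servo_line([*c,.14],rate=.15); st("lift")
    S,T=cam("scene"),cam("top"); a=cv2.resize(S["bgr"][130:270,190:320],None,fx=3,fy=3); b=cv2.resize(T["bgr"][190:330,290:420],None,fx=3,fy=3)
    cv2.imwrite("pics/p9.png",np.hstack([a,b]))
E
```

```text
over t 46.4 p [ 0.4348 -0.0293  0.0756] F [-0.1 -0.5 -1.2] w 0.0331 g 39.9
lowered, goal 0.0360 t 48.8 p [ 0.4348 -0.029   0.0385] F [-5.8  0.3 26.2] w 0.0332 g 43.5
released t 50.0 p [ 0.4342 -0.029   0.1296] F [ 0.1 -0.   0.3] w 0.0602 g 0.0
squeeze t 53.2 p [ 0.4663 -0.2111  0.002 ] F [-0.5  0.7  5.9] w 0.0474 g 19.7
grasp t 56.3 p [ 0.4662 -0.2111  0.0021] F [-1.5  0.1  6.6] w 0.0454 g 45.5
lift t 57.4 p [ 0.4651 -0.2105  0.1393] F [ 0.6  0.5 -0.9] w 0.0456 g 46.1
```

View pics/p9.png

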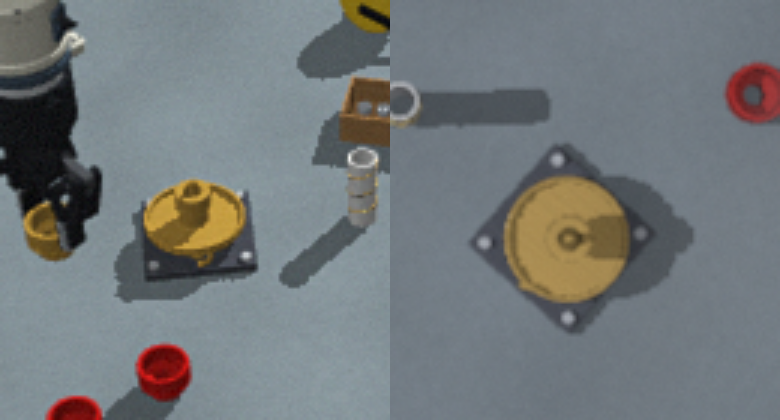

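The collar is seated on the hub at left (193,190), with the rod tip showing in its hole. The cup is held upright at (45,230). I'll place the cup and fetch the sleeve.

```bash
python3 - <<'E'
from h import *
manip.move_to([*ROD,.12],down(0)); manip.servo_line([*ROD,.09],rate=.1); st("over")
z=lower(ROD,.09,.065)
if z<.0715:
    manip.command_gripper(.070,20); manip.hold(.2); manip.servo_line([*ROD,.17],rate=.2); st("released")
    c=np.array([.648,.1845]); manip.move_to([*c,.11],down(90))
    pick2(*c,.022,.060,30,.09,.028)
    manip.servo_line([*c,.17],rate=.15); st("lift")
    S,T=cam("scene"),cam("top"); a=cv2.resize(S["bgr"][110:250,230:370],None,fx=2.8,fy=2.8); b=cv2.resize(T["bgr"][190:330,290:420],None,fx=2.8,fy=2.8)
    cv2.imwrite("pics/p10.png",np.hstack([a,b]))
E
```

```text
over t 58.7 p [ 0.4347 -0.0298  0.0899] F [ 0.3  0.5 -2.4] w 0.046 g 46.2
lowered, goal 0.0650 t 60.7 p [ 0.4348 -0.029   0.068 ] F [-4.8  1.3 16. ] w 0.0459 g 47.9
released t 61.9 p [ 0.434  -0.029   0.1695] F [-0.  -0.7 -0.9] w 0.07 g 0.0
squeeze t 64.7 p [0.6487 0.1847 0.023 ] F [-0.2 -0.2  5.1] w 0.0287 g 23.2
grasp t 68.1 p [0.6487 0.1847 0.023 ] F [0.3 0.6 4.3] w 0.0285 g 31.4
lift t 69.2 p [0.6472 0.1843 0.1688] F [ 0.1 -0.3 -0.8] w 0.0286 g 31.0
```

View pics/p10.png

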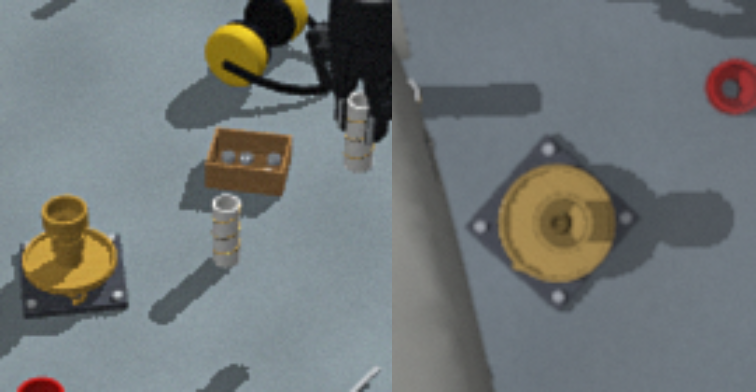

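The stack is right at left (66,230), and the sleeve is held upright at (357,135). I'll set it in the cup.

```bash
python3 - <<'E'
from h import *
manip.move_to([*ROD,.165],down(0)); manip.servo_line([*ROD,.13],rate=.1); st("over")
z=lower(ROD,.13,.102,2.5)
if z<.109:
    manip.command_gripper(.060,20); manip.hold(.2); manip.servo_line([*ROD,.22],rate=.15); st("released")
    manip.move_to([.35,.35,.25],down(45)); manip.hold(.5); st()
S,T=cam("scene"),cam("top"); a=cv2.resize(S["bgr"][120:260,230:370],None,fx=2.8,fy=2.8); b=cv2.resize(T["bgr"][190:330,290:420],None,fx=2.8,fy=2.8)
cv2.imwrite("pics/p11.png",np.hstack([a,b]))
# sleeve's top rim from both views
out=[]
for c in (S,T):
    u,v=project(c,[*ROD,.162]).astype(int); m=cv2.inRange(c["bgr"][v-14:v+15,u-14:u+15],(150,)*3,(255,)*3)
    p=max(cv2.findContours(m,cv2.RETR_EXTERNAL,cv2.CHAIN_APPROX_NONE)[0],key=cv2.contourArea); x,y,w,h=cv2.boundingRect(p)
    print(x+u-14,y+v-14,w,h); out.append(np.array([x+u-14+(w-1)/2,y+v-14+(h-1)/2]))
print(tri(S,out[0],T,out[1]), onplane(T,out[1],.162))
E
```

```text
over t 71.0 p [ 0.4348 -0.0287  0.1298] F [-0.4 -0.5  0.2] w 0.0286 g 31.0
lowered, goal 0.1020 t 72.9 p [ 0.4351 -0.0291  0.1047] F [-2.3 -0.5 10.9] w 0.0288 g 31.4
released t 74.5 p [ 0.4339 -0.0289  0.2193] F [ 0.3 -0.1  0.9] w 0.0602 g 0.0
 t 76.4 p [0.3502 0.3499 0.25  ] F [ 0.7 -0.3 -0.9] w 0.0599 g 0.0
246 164 11 7
346 263 15 14
(array([ 0.43382063, -0.02882108,  0.16474618]), np.float64(0.002977547603887329)) [ 0.43482432 -0.02797907  0.162     ]
```

View pics/p11.png

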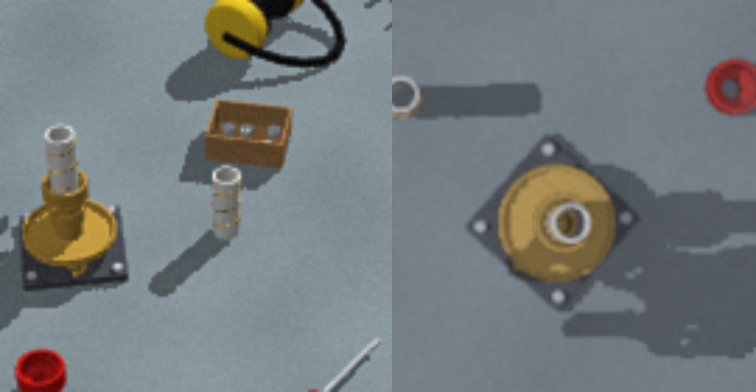

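The sleeve stands upright in the cup at left (62,160). Its top measures (0.434, -0.029, 0.165), against an expected 0.162 on the rod's axis.

```bash
python3 -c "
from rig import manip
print(manip.sign_off())"
```

```text
the job is handed in; nothing more can be done
None
```

The candle holder is assembled on the rod (pan, collar, cup, then sleeve) and handed in at about 76 s of the 120 s allowed; the final pictures show the stack upright and centred, but sign-off returned no verdict.

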